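# Ease the carrier case lid shut

## Task

The lid of the small carrier case stands open, balanced just past upright. Tip it forward with a fingertip from behind, catch it on a finger as it falls and lower it gently until it is fully shut, then take the hand clear. Use only a light touch: never pinch the lid or let it slam, do not shove or lift the case, and leave the things beside it where they are.

Things in the scene. Friction and masses are not known exactly. Their poses are not given: they have to be found in the camera images.
- case: Open black carrier case on rubber feet, loose, 1.2 kg, 110 (x) x 140 (y) x 55 mm high, two steel press tips seated inside. Origin: centre of its underside, z up; -x side = front (roughly towards the robot), +x side carries the lid's hinge: hinge line along the case's y at x = +55 mm, z = 55 mm (the rim).
- lid (a joint): Grey lid's angle, rad: 0 shut, level on the rim; 1.57 upright; 1.75 stop, leaning back from the robot. Plate 4 mm thick, 142 mm wide, 115 mm from hinge to front edge, about 100 g, slippery smooth plastic. The stiffish hinge keeps it standing where it is left from about 1.4 to the stop; below about 1.35 it falls freely in well under a second and slams.
- tab_edge (a point): Middle of the free edge of the lid's thumb tab, on the underside (the face that looks down when shut), 135 mm from the hinge line. The tab, 70 mm wide and 4 mm thick, continues the lid plate at the middle of its front edge; shut, it overhangs the case's front wall by 25 mm, its underside 55 mm above the worktop, nothing under it.
- gauge_weight: Bystander: brass-coloured calibration weight, 26 mm wide, 38 mm high, loose. Origin at the centre of its underside.
- loupe: Bystander: black round loupe, 37 mm wide, 40 mm high, loose. Origin at the centre of its underside.
- amber_dropper: Bystander: amber dropper bottle, 30 mm wide, 104 mm high, loose. Origin at the centre of its underside.

How it is judged:
By the outcome, as a careful person would: the job done as asked, in the order asked, and still so for the second after the job is handed in, with the robot touching nothing.
It also fails if it takes over 45 s, if anything falls off the work surface, if the arm or the gripper's body presses on something with over 40 N, if the wrist force passes 120 N, or if a joint passes its speed limit or range.

## Robot

A 6-joint arm with a two-finger parallel gripper is mounted at the origin on a cart in front of the work surface, level with it; the furniture and walls round the work are solid. World frame = base frame: x ahead of the robot, y to its left, z up, the work surface at z = 0. Lengths are in mm, angles in rad, forces in N, time in s.
With the tool pointing down it reaches from about 250 to 800 mm from the base axis. Payload 3.9 kg.
Tool frame: the origin (TCP) lies between the finger pads; the fingertips stand 22 mm ahead of it and the grasp point (between the pads) lies 3 mm ahead of it; z points along the fingers, y is the line along which they close (so a half turn about z gives the same grasp; the last joint's range is limited). The gripper opens to 85 mm and grips with 20 to 120 N. Pads are 22 mm wide; open, the fingers measure 114 mm over their backs; the gripper's body (76 mm by 85 mm) begins 54 mm behind the grasp point. The pads swing forward as they close: fully open they stand 13 mm farther back than shut.
Start: joints at [0, 0.26, -0.138, 1.173, 0, 1.571], TCP at [524.991, -0, 253.304] pointing down, gripper open.
Joint ranges: [-2.78, 2.78], [-0.83, 1.72], [-1.28, 1.37], [-1.9, 2.12], [-1.57, 1.48], [-3.14, 3.14]. Speed limits (rad/s): [2.57, 2.57, 3.14, 3.14, 3.14, 3.14].

## Interface

Orientations are given as a rotation vector (axis times angle).
In Python, from rig import sense, snapshot, get_calibration, ticket gives the robot as it stands.
- The arm moves only by the tool arm_command, never from a script. Its argument "steps" is a list of rows, each an object of numbers: "tx", "ty", "tz": the shift along the world's x, y, z in cm; "yaw": the turn about the world's z in degrees; "gripper": the finger opening in cm, from 0 to 8.54. A call has 1 to 5 rows; each row shifts and turns the commanded pose from where the row before left it; what a row does not reach is not made up. A row lasts 1/10 s, in which the tool goes at most 50 mm and 8.59 degrees, less where a joint would pass 70% of its speed; a pose out of reach is approached as far as the arm can. A call with a gripper value outside its range is refused whole. The fingers move at their own pace and stop on an object; the grip force is fixed at half the most. Time passes only in rows, so rows that do not move let the fingers close. It gives the time, the measured TCP pose, the force, the opening and the grip force at its end, in the units of the state.
- sense(): the state, without advancing time (a new reading comes with each control period).
- snapshot(name): name is "scene" or "side" or "wrist"; returns the picture (384x512x3 uint8, red, green, blue); there is no depth.
- get_calibration(name): a dict with "K" (3x3 intrinsics, pixels), "pose" (4x4, takes a point from camera to world coordinates). Camera axes: x right, y down, z forward; pixel columns grow to the right and rows downward; lengths in mm; the calibration is good to about 2 mm. A picture is of the moment at which its call begins: read the wrist's pose just before it. get_calibration takes no time and is no camera call; for the wrist camera it gives the pose at the moment of the call.
- ticket.hand_in(): hands the job in; it is judged then, once.
The state is a dict: "clock": time; "joints": joint angles; "qvel": joint speeds; "effort": joint torques, N m; "position": TCP position; "eef_rot": TCP orientation; "wrist_force": force on the tool from outside, world axes, zero at the start; "ft_torque": the same for the moment, N m; "grip_width": finger opening in mm; "grasp_force": force on a finger pad.
Only numpy, scipy, OpenCV 4.12 (cv2) and the standard library are available. Lean on these libraries where they do the work, as an engineer would, in place of code of your own. Each camera call takes 0.05 s, during which the arm holds its last target. There are 200 camera calls.

## Working session

There is one attempt and no reset: what is moved stays moved. The work goes in short steps, Python scripts to look and compute and a tool call to move; the robot and the scene stay as the last step left them, time stands still between calls to the robot, and variables do not carry over. Pictures are saved under pics/ and viewed, at most 10 in all, crops included, and the job is handed in when it is done.

Besides the shell and the picture viewer there is one more tool, called after "Call:" as a command line: name --argument value ..., lists and objects as JSON in quotes. arm_command: Moves the arm, as the interface text tells. Its arguments: {"type":"object","properties":{"steps":{"type":"array"}},"required":["steps"]}

```bash
mkdir -p pics; python3 - <<'E'
from rig import sense,snapshot,get_calibration
import cv2,numpy as np
a=[]
for n in("scene","side"):
    im=snapshot(n);cv2.imwrite(f"pics/{n}0.png",im[...,::-1]);c=get_calibration(n);print(n,np.round(c["K"],1).tolist(),np.round(c["pose"],3).tolist())
s=sense();print(s["clock"],s["position"],s["eef_rot"])
E
```

```text
scene [[490.9, 0.0, 245.1], [0.0, 490.9, 191.5], [0.0, 0.0, 1.0]] [[-0.653, -0.433, 0.622, -37.621], [-0.758, 0.376, -0.533, 713.599], [-0.003, -0.819, -0.573, 586.081], [0.0, 0.0, 0.0, 1.0]]
side [[388.2, 0.0, 251.3], [0.0, 388.2, 188.6], [0.0, 0.0, 1.0]] [[0.99, -0.049, 0.132, 387.706], [-0.141, -0.355, 0.924, -546.979], [0.001, -0.934, -0.358, 388.27], [0.0, 0.0, 0.0, 1.0]]
0.1 [5.24451860e+02 1.93048079e-03 2.52575799e+02] [-2.22059392e+00 -2.22059492e+00  1.87474649e-03]
```

View pics/scene0.png

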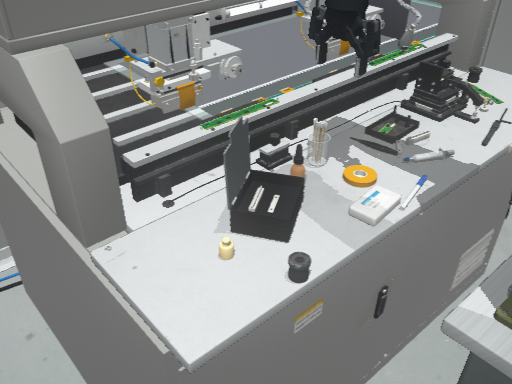

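View pics/side0.png

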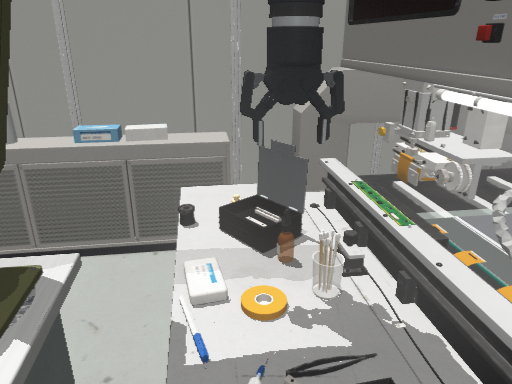

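The scene picture shows the case around (268,205) with the open lid at (238,160), the weight at (227,248), the loupe at (299,267) and the dropper at (298,165). The side picture has the case at (260,220), the lid at (280,175) and the dropper at (286,248).

```bash
python3 - <<'E'
import cv2
a=cv2.imread("pics/scene0.png")[110:290,210:320];b=cv2.imread("pics/side0.png")[135:270,175:320]
cv2.imwrite("pics/a.png",cv2.convertScaleAbs(cv2.resize(a[:135],None,fx=4.4,fy=4.4,interpolation=2),alpha=1.6,beta=20))
cv2.imwrite("pics/b.png",cv2.convertScaleAbs(cv2.resize(b,None,fx=4.4,fy=4.4,interpolation=2),alpha=1.6,beta=20))
E
```

```text
(no output)
```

View pics/a.png

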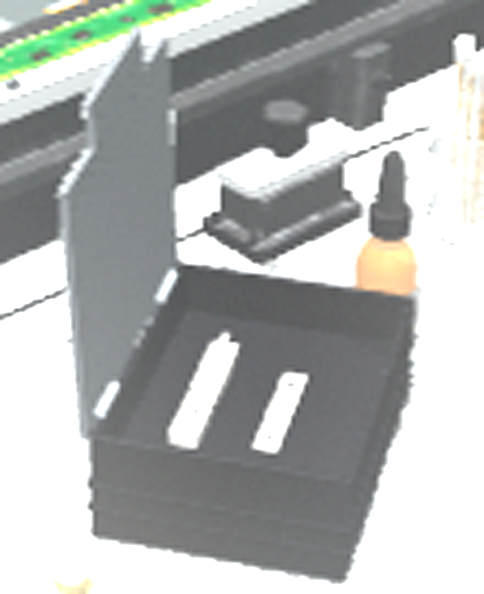

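View pics/b.png

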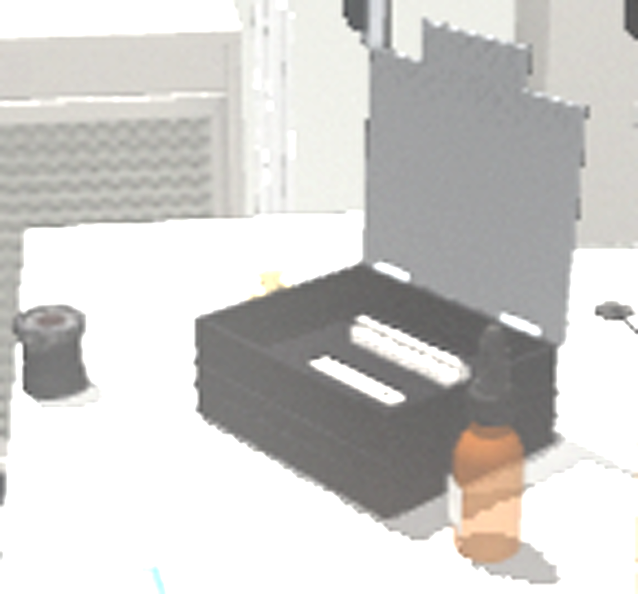

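```bash
cat > fit.py <<'E'
import numpy as np
from rig import get_calibration
from scipy.optimize import least_squares
def proj(n,P):
    c=get_calibration(n);T=np.linalg.inv(c["pose"]);p=(P@T[:3,:3].T+T[:3,3])@c["K"].T
    return p[:,:2]/p[:,2:]
def world(q,P):
    x,y,w=q[:3];R=np.array([[np.cos(w),-np.sin(w),0],[np.sin(w),np.cos(w),0],[0,0,1]])
    return P@R.T+[x,y,0]
def lid(q,r,y): a=q[3]; return [55-r*np.cos(a),y,55+r*np.sin(a)]
def onplane(n,uv,z):
    c=get_calibration(n);d=c["pose"][:3,:3]@np.linalg.solve(c["K"],[*uv,1]);o=c["pose"][:3,3];return (o+d*(z-o[2])/d[2])
E
python3 - <<'E'
from fit import *
o={"scene":(210,110),"side":(175,135)}
def pts(q,n):
    if n=="scene":
        return np.array([[55,70,55],[-55,70,55],[-55,-70,55],[55,70,0],[-55,70,0],lid(q,115,71),lid(q,135,35),lid(q,115,-71)]),np.array([[92,437],[360,480],[413,300],[95,535],[343,580],[65,190],[90,97],[167,42]])
    return np.array([[55,-70,55],[-55,-70,55],[-55,70,55],[-55,-70,0],[-55,70,0],[55,-70,0],lid(q,115,71),lid(q,135,35),lid(q,135,-35),lid(q,115,-71)]),np.array([[555,345],[390,418],[198,318],[388,515],[200,412],[555,437],[372,50],[423,20],[528,45],[585,108]])
def res(q,sp=False):
    r=[]
    for n in o:
        P,u=pts(q,n); r.append(proj(n,world(q,P))-(u/4.4+o[n]))
    if sp:
        for a in r: print(np.round(a,1).tolist())
    return np.concatenate(r).ravel()
s=least_squares(res,[500,0,0,1.6],loss="soft_l1",x_scale=[10,10,.1,.1]);print(s.x);res(s.x,True)
print("tab",world(s.x,np.array([lid(s.x,135,0),lid(s.x,115,71),lid(s.x,115,-71)])))
for nm,n,uv,h in(("weight","side",(175+270/4.4,135+275/4.4),38),("weight","scene",(227,239),38),("loupe","side",(175+50/4.4,135+320/4.4),40),("loupe","scene",(299,260),40),("drop","scene",(210+394/4.4,110+155/4.4),104),("drop","side",(175+492/4.4,135+328/4.4),104)): print(nm,onplane(n,uv,h))
E
```

```text
[509.74921109 185.34313391   0.5869832    1.62795376]
[[-0.9, -1.1], [-1.7, -0.9], [0.3, -2.2], [-0.9, 0.2], [0.7, 0.3], [-0.1, -0.4], [-0.3, 0.2], [-0.6, -3.5]]
[[1.2, 0.1], [-0.2, -0.3], [-1.8, 0.0], [-0.1, 3.2], [-1.5, 1.8], [-0.1, 3.0], [-1.0, -0.9], [-0.7, -0.0], [-0.1, 0.5], [-0.2, -0.2]]
tab [[561.9642268  220.07631172 189.77953943]
 [521.68947006 278.55920953 169.81220026]
 [600.33641378 160.32783365 169.81220026]]
weight [473.41373439 303.69891726  38.        ]
weight [469.97883732 319.57455162  38.        ]
loupe [356.7405303 254.6547871  40.       ]
loupe [351.36993101 265.79305961  40.        ]
drop [535.91759019  79.51622118 104.        ]
drop [540.86311557  74.2688544  104.        ]
```

Fit: case at about (510,185), yaw 0.587, lid at 1.63. The tool always points down, so I'll straddle the lid diagonally. The rear finger tips it and the front finger catches the tab edge. I'll then slide sideways so the rear finger leaves the lid, and lower with the front finger.

Call:
arm_command --steps '[{"tx": 0.3, "ty": 2.3, "tz": 0.5, "yaw": 7.9, "gripper": 6.5}, {"tx": 0.3, "ty": 2.3, "tz": 0.5, "yaw": 7.9, "gripper": 6.5}, {"tx": 0.3, "ty": 2.3, "tz": 0.5, "yaw": 7.9, "gripper": 6.5}, {"tx": 0.3, "ty": 2.3, "tz": 0.5, "yaw": 7.9, "gripper": 6.5}, {"tx": 0.3, "ty": 2.3, "yaw": 7.9, "gripper": 6.5}]'

```text
$.steps[4]: bad value
```

Call:
arm_command --steps '[{"tx": 0.4, "ty": 2.3, "yaw": 7.9, "gripper": 6.5}, {"tx": 0.4, "ty": 2.3, "yaw": 7.9, "gripper": 6.5}, {"tx": 0.4, "ty": 2.3, "yaw": 7.9, "gripper": 6.5}, {"tx": 0.3, "ty": 2.3, "yaw": 7.9, "gripper": 6.5}, {"tx": 0.3, "ty": 2.3, "yaw": 7.5, "gripper": 6.5}]'

```text
$.steps[0]: bad value
```

Call:
arm_command --steps '[{"gripper": 6.5}, {"gripper": 6.5}]'

```text
$.steps[0]: bad value
```

```bash
python3 - <<'E'
from fit import *
from rig import *
import cv2
from scipy.spatial.transform import Rotation as R
s=sense();print(s["clock"],s["position"],s["grip_width"],s["wrist_force"],s["joints"]);print(R.from_rotvec(s["eef_rot"]).as_matrix().round(3))
c=get_calibration("wrist");im=snapshot("wrist").copy()
q=[509.7,185.3,.587,1.63]
P=world(q,np.array([lid(q,135,35),lid(q,135,-35),lid(q,115,71),lid(q,115,-71),[-55,70,55],[-55,-70,55]]))
p=proj("wrist",P);print(p.round(0).tolist())
for u in p: cv2.circle(im,tuple(int(v) for v in u),3,(255,0,0),1)
s2=snapshot("side")[60:240,180:400]
o=np.zeros((550,800,3),np.uint8);o[:384,:512]=im; o[:369,512:]=cv2.resize(s2,(451,369))[:,60:348]
cv2.imwrite("pics/w1.png",o[:384,:,::-1])
E
```

```text
0.1 [5.24451860e+02 1.93048079e-03 2.52575799e+02] 85.35724101656248 [ 0.71593782  0.02680228 -0.4567405 ] [ 2.31330708e-06  2.60598341e-01 -1.39194544e-01  1.17269435e+00
  2.40369499e-06  1.57079819e+00]
[[-0.     1.    -0.002]
 [ 1.     0.     0.   ]
 [ 0.    -0.002 -1.   ]]
[[301.0, -366.0], [382.0, -174.0], [249.0, -401.0], [396.0, -69.0], [137.0, -74.0], [233.0, 74.0]]
```

View pics/w1.png

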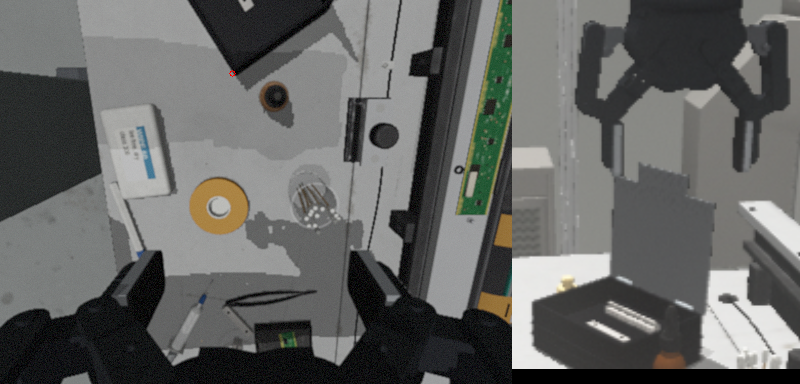

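All the move calls were refused because every row needs every key, so nothing moved. The wrist view shows the fitted front corner at (233,73), matching the real corner at about (235,72).

Call:
arm_command --steps '[{"tx": 0.3, "ty": 2.3, "tz": 0.5, "yaw": 7.9, "gripper": 6.5}, {"tx": 0.3, "ty": 2.3, "tz": 0.5, "yaw": 7.9, "gripper": 6.5}, {"tx": 0.3, "ty": 2.3, "tz": 0.5, "yaw": 7.9, "gripper": 6.5}, {"tx": 0.3, "ty": 2.3, "tz": 0.5, "yaw": 7.9, "gripper": 6.5}, {"tx": 0.3, "ty": 2.3, "tz": 0, "yaw": 7.9, "gripper": 6.5}]'

```text
clock: 0.7
position: [540.3, 116.0, 273.8]
eef_rot: [1.332, 2.845, 0.001]
wrist_force: [-0.3, 0.3, 0.4]
grip_width: 65.1
grasp_force: 0.0
```

Call:
arm_command --steps '[{"tx": 0.4, "ty": 2.3, "tz": 0, "yaw": 7.9, "gripper": 6.5}, {"tx": 0.4, "ty": 2.3, "tz": 0, "yaw": 7.9, "gripper": 6.5}, {"tx": 0.4, "ty": 2.3, "tz": 0, "yaw": 7.9, "gripper": 6.5}, {"tx": 0.3, "ty": 2.3, "tz": 0, "yaw": 7.9, "gripper": 6.5}, {"tx": 0.3, "ty": 2.3, "tz": 0, "yaw": 7.5, "gripper": 6.5}]'

```text
clock: 1.2
position: [557.9, 230.9, 272.9]
eef_rot: [-0.303, -3.126, 0.001]
wrist_force: [0.9, -0.6, 1.0]
grip_width: 65.0
grasp_force: 0.0
```

Call:
arm_command --steps '[{"tx": 0, "ty": 0, "tz": 0, "yaw": 0, "gripper": 6.5}, {"tx": 0, "ty": 0, "tz": 0, "yaw": 0, "gripper": 6.5}]'

```text
clock: 1.4
position: [557.7, 230.1, 272.8]
eef_rot: [-0.313, -3.125, 0.002]
wrist_force: [-0.6, -0.7, -0.6]
grip_width: 64.9
grasp_force: 0.0
```

```bash
cat > look.py <<'E'
from fit import *
from rig import *
import cv2,sys
from scipy.spatial.transform import Rotation as R
def look(name,a=1.63):
    s=sense();m=R.from_rotvec(s["eef_rot"]).as_matrix();print(s["clock"],s["position"].round(1) if hasattr(s["position"],"round") else s["position"],s["grip_width"],s["wrist_force"],np.degrees(np.arctan2(m[1,1],m[0,1])))
    q=[509.7,185.3,.587,a]
    w=world([0,0,-.587],np.array(s["position"])[None]-[509.7-0,185.3,0]);print("case frame TCP",w.round(1))
    P=world(q,np.array([lid(q,135,35),lid(q,135,-35),lid(q,115,71),lid(q,115,-71),[-55,70,55],[-55,-70,55]]))
    p=proj("wrist",P);im=snapshot("wrist").copy()
    for u in p: cv2.circle(im,tuple(int(v) for v in u),3,(255,0,0),1)
    s2=snapshot("side")[60:240,180:400]
    o=np.zeros((384,800,3),np.uint8);o[:,:512]=im; o[:369,512:]=cv2.resize(s2,(451,369))[:,60:348]
    cv2.imwrite(f"pics/{name}.png",o[...,::-1])
E
python3 -c "from look import *;look('w2')"
```

```text
1.4 [557.7 230.1 272.8] 64.8628942158978 [-0.59643111 -0.67219488 -0.64076112] 78.57244384560339
case frame TCP [[ 64.8  10.7 272.8]]
```

View pics/w2.png

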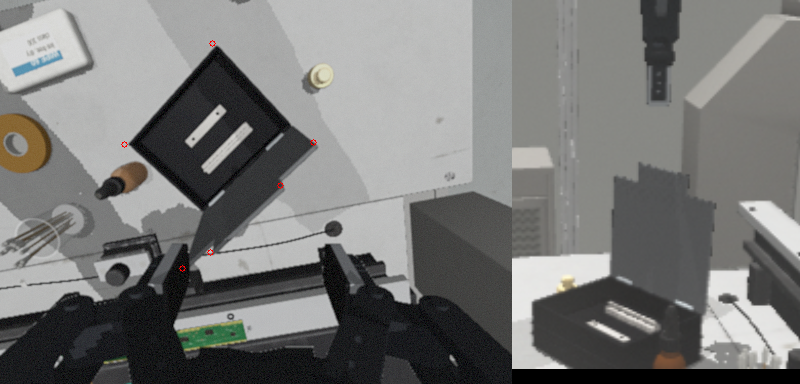

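The overlaid tab and case corners (281,185), (210,252) and (212,44) sit on the real ones. The fingers straddle the tab diagonally, so I'll go down.

Call:
arm_command --steps '[{"tx": 0, "ty": 0, "tz": -2, "yaw": 0, "gripper": 6.5}, {"tx": 0, "ty": 0, "tz": -2, "yaw": 0, "gripper": 6.5}, {"tx": 0, "ty": 0, "tz": -2, "yaw": 0, "gripper": 6.5}, {"tx": 0, "ty": 0, "tz": -2, "yaw": 0, "gripper": 6.5}, {"tx": 0, "ty": 0, "tz": -2, "yaw": 0, "gripper": 6.5}]'

```text
clock: 2.0
position: [557.9, 228.8, 172.8]
eef_rot: [0.316, 3.125, -0.0]
wrist_force: [0.3, -0.4, 0.1]
grip_width: 65.1
grasp_force: 0.0
```

```bash
python3 -c "
from look import *
look('w3')
im=snapshot('side')[115:235,215:335];i2=snapshot('scene')[90:250,200:320]
o=np.hstack([cv2.resize(im,(480,480),interpolation=2),cv2.resize(i2[:],(300,400),interpolation=2)[:480] if 0 else cv2.copyMakeBorder(cv2.resize(i2,(315,420),interpolation=2),0,60,0,0,0)])
cv2.imwrite('pics/s3.png',cv2.convertScaleAbs(o[...,::-1],alpha=1.6,beta=15))"
```

```text
2.0 [557.9 228.8 172.8] 65.08246396479214 [ 0.32602405 -0.35085425  0.05513185] 78.46535253041615
case frame TCP [[ 64.2   9.5 172.8]]
```

View pics/s3.png

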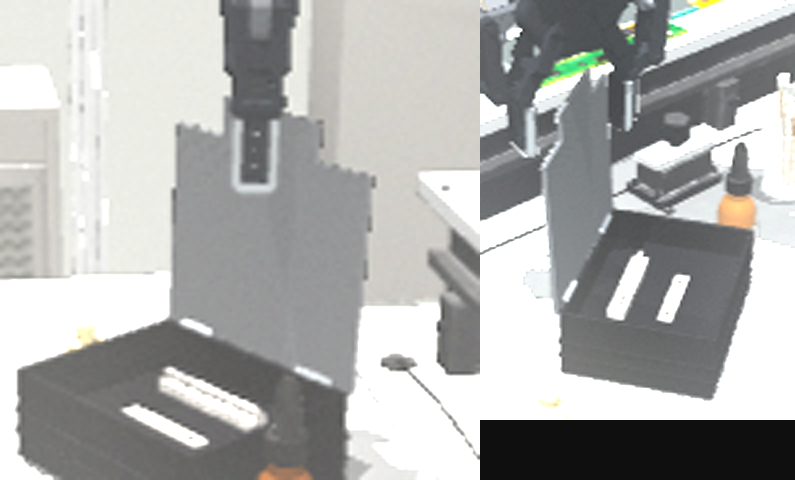

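The front finger is in front of the tab with its tip near side px (279,162), and the rear finger is behind the lid. Next I'll narrow the opening and push forward slowly.

```bash
python3 -c "
from fit import *
for z in (145,150,155,160,165): print(z,proj('side',np.array([[548.6,183.2,z]])))"
```

```text
145 [[279.07898901 168.90615348]]
150 [[279.14555497 166.54166018]]
155 [[279.21242656 164.16631111]]
160 [[279.27960587 161.78003135]]
165 [[279.34709503 159.38274526]]
```

Call:
arm_command --steps '[{"tx": -0.3, "ty": -0.2, "tz": 0, "yaw": 0, "gripper": 5.0}, {"tx": -0.3, "ty": -0.2, "tz": 0, "yaw": 0, "gripper": 5.0}, {"tx": -0.3, "ty": -0.2, "tz": 0, "yaw": 0, "gripper": 5.0}, {"tx": -0.3, "ty": -0.2, "tz": 0, "yaw": 0, "gripper": 5.0}, {"tx": -0.3, "ty": -0.2, "tz": 0, "yaw": 0, "gripper": 5.0}]'

```text
clock: 2.7
position: [542.8, 219.9, 173.7]
eef_rot: [0.312, 3.126, 0.0]
wrist_force: [0.5, 0.7, -0.6]
grip_width: 49.9
grasp_force: 0.1
```

```bash
cat > ang.py <<'E'
from look import *
def show(name,n="side",box=(115,250,180,340)):
    s=sense();w=world([0,0,-.587],np.array(s["position"])[None]-[509.7,185.3,0]);print(s["clock"],"case TCP",w.round(1),s["grip_width"],np.round(s["wrist_force"],2))
    r0,r1,c0,c1=box;im=snapshot(n)[r0:r1,c0:c1]
    f=min(780/(c1-c0),580/(r1-r0));cv2.imwrite(f"pics/{name}.png",cv2.convertScaleAbs(cv2.resize(im,None,fx=f,fy=f,interpolation=2)[...,::-1],alpha=1.6,beta=15));print("scale",f)
E
python3 -c "
from ang import *
show('p1',box=(115,215,210,345))"
```

```text
2.7 case TCP [[ 46.7  10.5 173.7]] 49.9382111710716 [ 0.45  0.72 -0.59]
scale 5.777777777777778
```

View pics/p1.png

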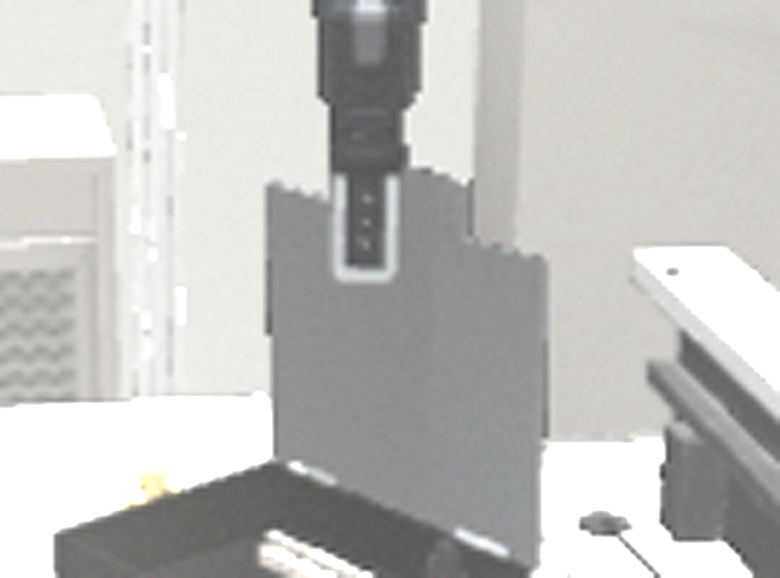

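The lid is moving with the rear finger; its -y corner has gone from about (308,159.5) to about (304.6,159.6). I'll write an edge-based lid angle estimator so I don't need more views.

```bash
cat > est.py <<'E'
from look import *
def est(lo=0.0,hi=1.75,extra=0):
    s=sense();w=world([0,0,-.587],np.array(s["position"])[None]-[509.7,185.3,0])[0]
    m=R.from_rotvec(s["eef_rot"]).as_matrix()
    print(round(s["clock"],2),"case TCP",w.round(1),"g",round(s["grip_width"],1),"F",np.round(s["wrist_force"],2),"yaw",np.degrees(np.arctan2(m[1,1],m[0,1])).round(1))
    h=s["grip_width"]/2*.7071; print("front contact d",round(55-(w[0]-h+7.8),1),"y",round(w[1]-h-7.8,1),"rear d",round(55-(w[0]+h-7.8),1))
    A=np.arange(lo,hi,.02);T=np.linspace(0,1,40);tot=0
    for n in("scene","side"):
        g=cv2.GaussianBlur(snapshot(n),(0,0),.8).astype(float);sc=[]
        for a in A:
            q=[509.7,185.3,.587,a]
            V=[(5,71),(115,71),(115,35),(135,35),(135,-35),(115,-35),(115,-71),(5,-71)]
            L=[np.array([lid(q,r0+(r1-r0)*t,y0+(y1-y0)*t) for t in T]) for (r0,y0),(r1,y1) in zip(V,V[1:])]
            v=0
            for l in L:
                p=proj(n,world(q,l));d=p[-1]-p[0];nn=np.array([-d[1],d[0]])/np.linalg.norm(d)
                f=lambda k:np.array([g[int(round(b)),int(round(a_))] for a_,b in p+k*nn])
                v+=np.linalg.norm(np.minimum(np.abs(f(2)-f(-2)),40),axis=1).sum()*np.linalg.norm(d)
            sc.append(v)
        sc=np.array(sc);print(n,"best",A[np.argsort(-sc)[:4]].round(2),(sc.max()/sc.mean()).round(2));tot=tot+sc/sc.mean()
    print("ANGLE",A[np.argsort(-tot)[:4]].round(2))
E
python3 -c "
from est import *
est()"
```

```text
2.75 case TCP [ 45.9  10.5 173.5] g 50.0 F [-0.34 -0.43  0.27] yaw 78.6
front contact d 18.9 y -14.9 rear d -0.8
scene best [1.52 1.54 1.62 1.56] 1.64
side best [1.54 1.52 1.56 1.5 ] 2.48
ANGLE [1.52 1.54 1.56 1.5 ]
```

Call:
arm_command --steps '[{"tx": -0.25, "ty": -0.17, "tz": 0, "yaw": 0, "gripper": 5.0}, {"tx": -0.25, "ty": -0.17, "tz": 0, "yaw": 0, "gripper": 5.0}, {"tx": -0.25, "ty": -0.17, "tz": 0, "yaw": 0, "gripper": 5.0}, {"tx": -0.25, "ty": -0.17, "tz": 0, "yaw": 0, "gripper": 5.0}]'

```text
clock: 3.25
position: [532.7, 213.0, 173.2]
eef_rot: [-0.312, -3.126, 0.0]
wrist_force: [-0.7, 0.7, -0.2]
grip_width: 50.0
grasp_force: 0.0
```

```bash
python3 -c "
from est import *
est()"
```

```text
3.25 case TCP [ 34.5  10.3 173.2] g 50.0 F [-0.71  0.73 -0.2 ] yaw 78.6
front contact d 30.3 y -15.1 rear d 10.6
scene best [1.48 1.16 1.4  1.14] 1.46
side best [1.42 1.44 1.4  1.46] 2.5
ANGLE [1.42 1.4  1.44 1.46]
```

Call:
arm_command --steps '[{"tx": -0.21, "ty": -0.14, "tz": 0, "yaw": 0, "gripper": 5.0}, {"tx": -0.21, "ty": -0.14, "tz": 0, "yaw": 0, "gripper": 5.0}, {"tx": -0.21, "ty": -0.14, "tz": 0, "yaw": 0, "gripper": 5.0}, {"tx": -0.21, "ty": -0.14, "tz": 0, "yaw": 0, "gripper": 5.0}, {"tx": 0, "ty": 0, "tz": 0, "yaw": 0, "gripper": 5.0}]'

```text
clock: 3.85
position: [524.2, 207.3, 173.3]
eef_rot: [-0.312, -3.126, 0.0]
wrist_force: [0.3, 0.4, -0.3]
grip_width: 49.8
grasp_force: 0.0
```

```bash
python3 -c "
from est import *
est()"
```

```text
3.85 case TCP [ 24.3  10.3 173.3] g 49.8 F [ 0.33  0.38 -0.28] yaw 78.6
front contact d 40.6 y -15.1 rear d 20.9
scene best [1.38 1.4  1.36 1.14] 1.53
side best [1.3  1.32 1.34 1.28] 2.41
ANGLE [1.3  1.32 1.34 1.28]
```

Call:
arm_command --steps '[{"tx": -0.17, "ty": -0.11, "tz": 0, "yaw": 0, "gripper": 5.0}, {"tx": -0.17, "ty": -0.11, "tz": 0, "yaw": 0, "gripper": 5.0}, {"tx": -0.17, "ty": -0.11, "tz": 0, "yaw": 0, "gripper": 5.0}, {"tx": 0, "ty": 0, "tz": 0, "yaw": 0, "gripper": 5.0}]'

```text
clock: 4.35
position: [519.1, 204.1, 173.3]
eef_rot: [-0.312, -3.126, 0.0]
wrist_force: [-0.7, 0.4, 0.1]
grip_width: 49.8
grasp_force: 0.1
```

```bash
python3 -c "
from est import *
est()"
```

```text
4.35 case TCP [ 18.2  10.4 173.3] g 49.8 F [-0.66  0.45  0.12] yaw 78.6
front contact d 46.6 y -15.0 rear d 27.0
scene best [1.2  1.22 1.24 1.18] 1.65
side best [1.22 1.24 1.2  1.26] 2.34
ANGLE [1.22 1.2  1.24 1.26]
```

The lid now rests on the front finger: the measured angle is 1.22 and the contact geometry predicts 1.218. Next I'll plan the rows that lower it.

```bash
cat > plan.py <<'E'
import numpy as np,json,sys
# start: front contact d,y, TCP z, grip mm ; then list of (a, y, tipz, grip)
X=np.array([np.cos(.587),np.sin(.587)]);Y=np.array([-X[1],X[0]])
def tipoff(g): return 9+13*(1-(g/85)**2)**1 if g<85 else 9
def rows(start,tg):
    d,y,z,g=start
    def tcp(d,y,z,g):
        h=g/2*.7071; return np.array([*((55-d+h-7.8)*X+(y+h+7.8)*Y),z])
    p=tcp(d,y,z,g)
    out=[]
    for a,y2,tip,g2 in tg:
        t=tcp(135*np.cos(a),y2,tip+tipoff(g2),g2);s=np.round((t-p)/10,2);p=p+s*10
        out.append(dict(tx=s[0],ty=s[1],tz=s[2],yaw=0,gripper=round(g2/10,2)))
    for i in range(0,len(out),5): print(json.dumps(out[i:i+5]))
E
python3 - <<'E'
from plan import *
S=lambda a:55+135*np.sin(a)
tg=[]
for k in range(1,6): 
    a=1.218-.02*k; tg.append((a,-15,S(a)-26+k,50+7*k))
n=15
for k in range(1,n+1):
    a=1.118-.04*k; tg.append((a,-15+38*k/n,S(a)-21+k*.6,85))
rows((46.6,-15,173.3,50),tg)
E
```

```text
[{"tx": -0.14, "ty": 0.2, "tz": -0.14, "yaw": 0, "gripper": 5.7}, {"tx": -0.14, "ty": 0.21, "tz": -0.16, "yaw": 0, "gripper": 6.4}, {"tx": -0.14, "ty": 0.2, "tz": -0.17, "yaw": 0, "gripper": 7.1}, {"tx": -0.14, "ty": 0.21, "tz": -0.2, "yaw": 0, "gripper": 7.8}, {"tx": -0.13, "ty": 0.21, "tz": -0.22, "yaw": 0, "gripper": 8.5}]
[{"tx": -0.54, "ty": -0.06, "tz": -0.19, "yaw": 0, "gripper": 8.5}, {"tx": -0.54, "ty": -0.05, "tz": -0.2, "yaw": 0, "gripper": 8.5}, {"tx": -0.52, "ty": -0.04, "tz": -0.22, "yaw": 0, "gripper": 8.5}, {"tx": -0.51, "ty": -0.04, "tz": -0.25, "yaw": 0, "gripper": 8.5}, {"tx": -0.5, "ty": -0.03, "tz": -0.26, "yaw": 0, "gripper": 8.5}]
[{"tx": -0.5, "ty": -0.02, "tz": -0.27, "yaw": 0, "gripper": 8.5}, {"tx": -0.48, "ty": -0.02, "tz": -0.3, "yaw": 0, "gripper": 8.5}, {"tx": -0.46, "ty": -0.01, "tz": -0.3, "yaw": 0, "gripper": 8.5}, {"tx": -0.46, "ty": 0.0, "tz": -0.33, "yaw": 0, "gripper": 8.5}, {"tx": -0.44, "ty": 0.01, "tz": -0.34, "yaw": 0, "gripper": 8.5}]
[{"tx": -0.43, "ty": 0.02, "tz": -0.35, "yaw": 0, "gripper": 8.5}, {"tx": -0.42, "ty": 0.03, "tz": -0.37, "yaw": 0, "gripper": 8.5}, {"tx": -0.4, "ty": 0.04, "tz": -0.38, "yaw": 0, "gripper": 8.5}, {"tx": -0.38, "ty": 0.05, "tz": -0.39, "yaw": 0, "gripper": 8.5}, {"tx": -0.38, "ty": 0.05, "tz": -0.41, "yaw": 0, "gripper": 8.5}]
```

Call:
arm_command --steps '[{"tx": -0.14, "ty": 0.2, "tz": -0.14, "yaw": 0, "gripper": 5.7}, {"tx": -0.14, "ty": 0.21, "tz": -0.16, "yaw": 0, "gripper": 6.4}, {"tx": -0.14, "ty": 0.2, "tz": -0.17, "yaw": 0, "gripper": 7.1}, {"tx": -0.14, "ty": 0.21, "tz": -0.2, "yaw": 0, "gripper": 7.8}, {"tx": -0.13, "ty": 0.21, "tz": -0.22, "yaw": 0, "gripper": 8.5}]'

```text
clock: 4.95
position: [512.4, 214.9, 164.2]
eef_rot: [-0.312, -3.126, 0.0]
wrist_force: [-0.2, 0.1, -0.3]
grip_width: 84.6
grasp_force: 0.1
```

```bash
python3 -c "
from est import *
est()"
```

```text
4.95 case TCP [ 18.6  23.1 164.2] g 84.6 F [-0.16  0.11 -0.34] yaw 78.6
front contact d 58.5 y -14.6 rear d 14.3
scene best [1.1  1.12 1.18 1.14] 1.62
side best [1.12 1.14 1.1  1.16] 2.24
ANGLE [1.12 1.1  1.14 1.16]
```

Measurements match the prediction. I'll keep lowering while sliding sideways.

Call:
arm_command --steps '[{"tx": -0.54, "ty": -0.06, "tz": -0.19, "yaw": 0, "gripper": 8.5}, {"tx": -0.54, "ty": -0.05, "tz": -0.2, "yaw": 0, "gripper": 8.5}, {"tx": -0.52, "ty": -0.04, "tz": -0.22, "yaw": 0, "gripper": 8.5}, {"tx": -0.51, "ty": -0.04, "tz": -0.25, "yaw": 0, "gripper": 8.5}, {"tx": -0.5, "ty": -0.03, "tz": -0.26, "yaw": 0, "gripper": 8.5}]'

```text
clock: 5.55
position: [485.9, 212.2, 153.0]
eef_rot: [-0.312, -3.126, 0.0]
wrist_force: [-0.0, -0.3, 0.1]
grip_width: 84.7
grasp_force: 0.1
```

```bash
python3 -c "
from est import *
est()"
```

```text
5.55 case TCP [ -4.9  35.6 153. ] g 84.7 F [-0.02 -0.31  0.05] yaw 78.6
front contact d 82.1 y -2.1 rear d 37.8
scene best [0.9  0.88 0.92 0.94] 1.64
side best [0.92 0.9  0.94 0.88] 2.33
ANGLE [0.9  0.92 0.94 0.88]
```

Call:
arm_command --steps '[{"tx": -0.5, "ty": -0.02, "tz": -0.27, "yaw": 0, "gripper": 8.5}, {"tx": -0.48, "ty": -0.02, "tz": -0.3, "yaw": 0, "gripper": 8.5}, {"tx": -0.46, "ty": -0.01, "tz": -0.3, "yaw": 0, "gripper": 8.5}, {"tx": -0.46, "ty": 0.0, "tz": -0.33, "yaw": 0, "gripper": 8.5}, {"tx": -0.44, "ty": 0.01, "tz": -0.34, "yaw": 0, "gripper": 8.5}]'

```text
clock: 6.15
position: [462.6, 211.9, 137.4]
eef_rot: [-0.312, -3.126, 0.0]
wrist_force: [0.5, -0.2, -0.8]
grip_width: 85.3
grasp_force: 0.1
```

```bash
python3 -c "
from est import *
est()"
```

```text
6.15 case TCP [-24.5  48.3 137.4] g 85.3 F [ 0.46 -0.24 -0.84] yaw 78.6
front contact d 101.8 y 10.3 rear d 57.1
scene best [0.7  0.72 0.68 0.76] 1.97
side best [0.72 0.7  0.74 0.68] 2.19
ANGLE [0.72 0.7  0.68 0.74]
```

Call:
arm_command --steps '[{"tx": -0.43, "ty": 0.02, "tz": -0.35, "yaw": 0, "gripper": 8.5}, {"tx": -0.42, "ty": 0.03, "tz": -0.37, "yaw": 0, "gripper": 8.5}, {"tx": -0.4, "ty": 0.04, "tz": -0.38, "yaw": 0, "gripper": 8.5}, {"tx": -0.38, "ty": 0.05, "tz": -0.39, "yaw": 0, "gripper": 8.5}, {"tx": -0.38, "ty": 0.05, "tz": -0.41, "yaw": 0, "gripper": 8.5}]'

```text
clock: 6.75
position: [442.6, 213.9, 118.4]
eef_rot: [-0.312, -3.126, 0.0]
wrist_force: [0.1, -0.4, 0.0]
grip_width: 85.0
grasp_force: 0.2
```

```bash
python3 - <<'E'
from est import *
est()
from plan import *
S=lambda a:55+135*np.sin(a)
tg=[]
A=[.518-.03*k for k in range(1,11)]+[.218-.02*k for k in range(1,6)]
for i,a in enumerate(A): tg.append((a,23,S(a)-13-.8*i,85))
rows((135*np.cos(.518),23,S(.518)-12+9,85),tg)
E
```

```text
6.75 case TCP [-40.   61.  118.4] g 85.0 F [ 0.06 -0.41  0.02] yaw 78.6
front contact d 117.3 y 23.1 rear d 72.8
scene best [1.26 1.28 0.48 1.36] 1.63
side best [0.54 0.56 0.48 0.52] 2.45
ANGLE [0.48 0.54 0.46 0.5 ]
[{"tx": -0.16, "ty": -0.11, "tz": -0.45, "yaw": 0, "gripper": 8.5}, {"tx": -0.16, "ty": -0.1, "tz": -0.45, "yaw": 0, "gripper": 8.5}, {"tx": -0.14, "ty": -0.1, "tz": -0.44, "yaw": 0, "gripper": 8.5}, {"tx": -0.14, "ty": -0.09, "tz": -0.45, "yaw": 0, "gripper": 8.5}, {"tx": -0.12, "ty": -0.08, "tz": -0.46, "yaw": 0, "gripper": 8.5}]
[{"tx": -0.12, "ty": -0.08, "tz": -0.46, "yaw": 0, "gripper": 8.5}, {"tx": -0.11, "ty": -0.07, "tz": -0.46, "yaw": 0, "gripper": 8.5}, {"tx": -0.09, "ty": -0.06, "tz": -0.47, "yaw": 0, "gripper": 8.5}, {"tx": -0.09, "ty": -0.06, "tz": -0.47, "yaw": 0, "gripper": 8.5}, {"tx": -0.08, "ty": -0.05, "tz": -0.47, "yaw": 0, "gripper": 8.5}]
[{"tx": -0.04, "ty": -0.03, "tz": -0.35, "yaw": 0, "gripper": 8.5}, {"tx": -0.05, "ty": -0.03, "tz": -0.34, "yaw": 0, "gripper": 8.5}, {"tx": -0.03, "ty": -0.03, "tz": -0.35, "yaw": 0, "gripper": 8.5}, {"tx": -0.04, "ty": -0.02, "tz": -0.35, "yaw": 0, "gripper": 8.5}, {"tx": -0.03, "ty": -0.02, "tz": -0.35, "yaw": 0, "gripper": 8.5}]
```

Call:
arm_command --steps '[{"tx": -0.16, "ty": -0.11, "tz": -0.45, "yaw": 0, "gripper": 8.5}, {"tx": -0.16, "ty": -0.1, "tz": -0.45, "yaw": 0, "gripper": 8.5}, {"tx": -0.14, "ty": -0.1, "tz": -0.44, "yaw": 0, "gripper": 8.5}, {"tx": -0.14, "ty": -0.09, "tz": -0.45, "yaw": 0, "gripper": 8.5}, {"tx": -0.12, "ty": -0.08, "tz": -0.46, "yaw": 0, "gripper": 8.5}]'

```text
clock: 7.35
position: [435.1, 208.8, 95.7]
eef_rot: [-0.312, -3.125, 0.001]
wrist_force: [-3.2, 0.2, 0.4]
grip_width: 84.7
grasp_force: 1.5
```

```bash
python3 -c "
from est import *
est(hi=.8)"
```

```text
7.35 case TCP [-49.1  60.9  95.7] g 84.7 F [-3.22  0.16  0.41] yaw 78.6
front contact d 126.2 y 23.1 rear d 81.9
scene best [0.28 0.3  0.26 0.34] 1.52
side best [0.46 0.44 0.48 0.42] 1.61
ANGLE [0.28 0.3  0.26 0.32]
```

```bash
python3 -c "
from rig import *
import cv2,numpy as np
s=sense();print(s['clock'],s['wrist_force'],s['position'])
a=snapshot('side')[135:255,200:320];b=snapshot('scene')[130:260,215:335]
o=np.hstack([cv2.resize(a,(400,400),interpolation=2),cv2.resize(b,(400,433),interpolation=2)[:400]])
cv2.imwrite('pics/l1.png',cv2.convertScaleAbs(o[...,::-1],alpha=1.7,beta=15))"
```

```text
7.45 [-3.24005336 -0.62017268  0.08340265] [435.06522334 208.67753373  95.47126298]
```

View pics/l1.png

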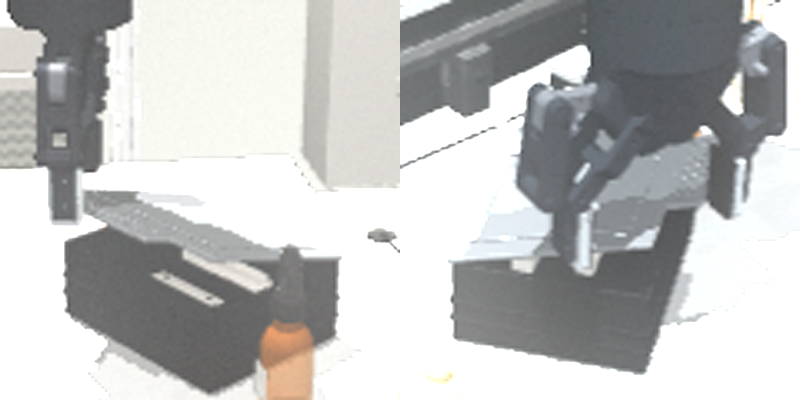

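The lid is resting on the front finger at about 0.37, and the rear finger is clear on the +y side. The 3 N fits the finger dragging down along the edge, so I'll lower it more slowly than the edge from here and let friction help.

```bash
python3 - <<'E'
from plan import *
S=lambda a:55+135*np.sin(a)
A=[.363-.025*k for k in range(1,9)]+[.163-.0165*k for k in range(1,8)]
tg=[(a,23,S(a)-17+9*(i+1)/15,85) for i,a in enumerate(A)];print(A)
rows((126.2,23,S(.363)-17+9,85),tg)
E
```

```text
[0.33799999999999997, 0.313, 0.288, 0.263, 0.238, 0.21299999999999997, 0.18799999999999997, 0.16299999999999998, 0.14650000000000002, 0.13, 0.1135, 0.097, 0.0805, 0.064, 0.0475]
[{"tx": -0.1, "ty": -0.06, "tz": -0.26, "yaw": 0, "gripper": 8.5}, {"tx": -0.09, "ty": -0.06, "tz": -0.26, "yaw": 0, "gripper": 8.5}, {"tx": -0.08, "ty": -0.06, "tz": -0.26, "yaw": 0, "gripper": 8.5}, {"tx": -0.08, "ty": -0.05, "tz": -0.26, "yaw": 0, "gripper": 8.5}, {"tx": -0.07, "ty": -0.05, "tz": -0.27, "yaw": 0, "gripper": 8.5}]
[{"tx": -0.06, "ty": -0.04, "tz": -0.27, "yaw": 0, "gripper": 8.5}, {"tx": -0.05, "ty": -0.04, "tz": -0.27, "yaw": 0, "gripper": 8.5}, {"tx": -0.05, "ty": -0.03, "tz": -0.27, "yaw": 0, "gripper": 8.5}, {"tx": -0.03, "ty": -0.02, "tz": -0.16, "yaw": 0, "gripper": 8.5}, {"tx": -0.03, "ty": -0.01, "tz": -0.16, "yaw": 0, "gripper": 8.5}]
[{"tx": -0.02, "ty": -0.02, "tz": -0.16, "yaw": 0, "gripper": 8.5}, {"tx": -0.02, "ty": -0.01, "tz": -0.17, "yaw": 0, "gripper": 8.5}, {"tx": -0.02, "ty": -0.01, "tz": -0.16, "yaw": 0, "gripper": 8.5}, {"tx": -0.01, "ty": -0.01, "tz": -0.16, "yaw": 0, "gripper": 8.5}, {"tx": -0.01, "ty": -0.01, "tz": -0.16, "yaw": 0, "gripper": 8.5}]
```

Call:
arm_command --steps '[{"tx": -0.1, "ty": -0.06, "tz": -0.26, "yaw": 0, "gripper": 8.5}, {"tx": -0.09, "ty": -0.06, "tz": -0.26, "yaw": 0, "gripper": 8.5}, {"tx": -0.08, "ty": -0.06, "tz": -0.26, "yaw": 0, "gripper": 8.5}, {"tx": -0.08, "ty": -0.05, "tz": -0.26, "yaw": 0, "gripper": 8.5}, {"tx": -0.07, "ty": -0.05, "tz": -0.27, "yaw": 0, "gripper": 8.5}]'

```text
clock: 8.05
position: [432.3, 206.6, 83.2]
eef_rot: [0.312, 3.125, 0.001]
wrist_force: [-1.1, -1.0, -0.3]
grip_width: 84.9
grasp_force: 0.5
```

```bash
python3 -c "
from est import *
est(hi=.6)"
```

```text
8.05 case TCP [-52.6  60.6  83.2] g 84.9 F [-1.13 -1.02 -0.29] yaw 78.6
front contact d 129.8 y 22.7 rear d 85.4
scene best [0.2  0.18 0.16 0.22] 1.55
side best [0.4  0.38 0.2  0.22] 1.47
ANGLE [0.2  0.22 0.18 0.16]
```

Call:
arm_command --steps '[{"tx": -0.06, "ty": -0.04, "tz": -0.27, "yaw": 0, "gripper": 8.5}, {"tx": -0.05, "ty": -0.04, "tz": -0.27, "yaw": 0, "gripper": 8.5}, {"tx": -0.05, "ty": -0.03, "tz": -0.27, "yaw": 0, "gripper": 8.5}, {"tx": -0.03, "ty": -0.02, "tz": -0.16, "yaw": 0, "gripper": 8.5}, {"tx": -0.03, "ty": -0.01, "tz": -0.16, "yaw": 0, "gripper": 8.5}]'

```text
clock: 8.65
position: [429.7, 205.0, 71.8]
eef_rot: [0.312, 3.126, 0.0]
wrist_force: [0.0, 0.4, 0.1]
grip_width: 84.8
grasp_force: 0.0
```

```bash
python3 -c "
from est import *
est(hi=.6)"
```

```text
8.65 case TCP [-55.7  60.7  71.8] g 84.8 F [0.02 0.39 0.11] yaw 78.6
front contact d 132.9 y 22.9 rear d 88.5
scene best [0.   0.02 0.04 0.1 ] 1.76
side best [0.02 0.04 0.   0.3 ] 1.55
ANGLE [0.02 0.   0.04 0.06]
```

```bash
python3 -c "
from rig import *
import cv2,numpy as np
s=sense();print(s['clock'],s['wrist_force'],s['position'])
a=snapshot('side')[150:250,205:305];b=snapshot('scene')[150:270,215:335];
o=np.hstack([cv2.resize(a,(400,400),interpolation=2),cv2.resize(b,(400,400),interpolation=2)])
cv2.imwrite('pics/l2.png',cv2.convertScaleAbs(o[...,::-1],alpha=1.7,beta=15))"
```

```text
8.75 [-0.42704556 -0.07620853  0.14005028] [429.42921532 204.91114405  71.76096632]
```

View pics/l2.png

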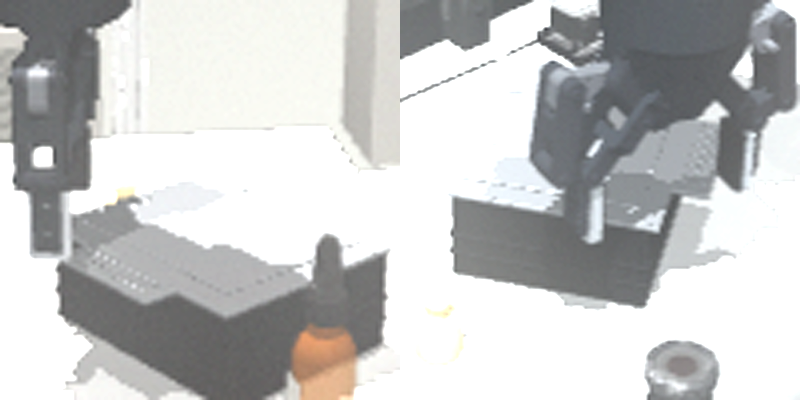

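The lid is shut: its plate lies flat on the rim in both views. The front finger stands just ahead of the tab. I'll back off forward, then up.

Call:
arm_command --steps '[{"tx": -0.4, "ty": -0.3, "tz": 0, "yaw": 0, "gripper": 8.5}, {"tx": -0.8, "ty": -0.5, "tz": 0, "yaw": 0, "gripper": 8.5}, {"tx": -0.8, "ty": -0.5, "tz": 0.5, "yaw": 0, "gripper": 8.5}, {"tx": 0, "ty": 0, "tz": 3, "yaw": 0, "gripper": 8.5}, {"tx": 0, "ty": 0, "tz": 4, "yaw": 0, "gripper": 8.5}]'

```text
clock: 9.35
position: [406.3, 190.3, 146.3]
eef_rot: [-0.312, -3.121, 0.005]
wrist_force: [1.2, 0.5, 0.1]
grip_width: 85.1
grasp_force: 0.0
```

Call:
arm_command --steps '[{"tx": -1, "ty": -4, "tz": 4, "yaw": 0, "gripper": 8.5}, {"tx": -1, "ty": -4, "tz": 4, "yaw": 0, "gripper": 8.5}, {"tx": -1, "ty": -4, "tz": 2, "yaw": 0, "gripper": 8.5}, {"tx": -1, "ty": -4, "tz": 0, "yaw": 0, "gripper": 8.5}, {"tx": 0, "ty": -4, "tz": 0, "yaw": 0, "gripper": 8.5}]'

```text
clock: 9.85
position: [369.9, 1.0, 237.6]
eef_rot: [0.31, 3.125, 0.0]
wrist_force: [0.9, 0.0, -0.6]
grip_width: 84.9
grasp_force: 0.0
```

```bash
python3 - <<'E'
from est import *
import est as E
est(lo=-.06,hi=.3)
# case shift check: difference images old/new for bystanders + case fit by edge
a0=cv2.imread("pics/side0.png")[...,::-1].astype(float);a1=snapshot("side").astype(float)
b0=cv2.imread("pics/scene0.png")[...,::-1].astype(float);b1=snapshot("scene").astype(float)
# sub-pixel patch shift by phase correlation on case lower parts / bystanders
for nm,p,q,(r0,r1,c0,c1) in (("case side front",a0,a1,(212,256,216,264)),("case scene",b0,b1,(213,242,226,300)),("weight",b0,b1,(234,262,216,238)),("loupe",b0,b1,(250,284,284,314)),("dropper",a0,a1,(230,266,274,298))):
    g=lambda m:cv2.cvtColor(m[r0:r1,c0:c1].astype(np.float32),cv2.COLOR_RGB2GRAY)
    print(nm,np.round(cv2.phaseCorrelate(g(p),g(q)),2).tolist() if 0 else cv2.phaseCorrelate(g(p),g(q)), np.abs(g(p)-g(q)).mean())
E
```

```text
9.85 case TCP [-218.5  -76.   237.6] g 84.9 F [ 0.93  0.03 -0.58] yaw 78.7
front contact d 295.7 y -113.8 rear d 251.3
scene best [ 0.    0.02  0.04 -0.02] 1.52
side best [0.04 0.02 0.06 0.  ] 1.65
ANGLE [0.02 0.04 0.   0.06]
case side front ((0.03163790078722073, 0.43280360031301157), 0.5273043581732997) 32.407417
case scene ((0.3428425157049162, 0.12286288890319952), 0.7735881190829806) 11.810325
weight ((0.021826104886036646, 0.02543241307341404), 0.9742259987526469) 5.528657
loupe ((0.022735780984790566, -0.035648221747170084), 1.0004709522481319) 4.5300016
dropper ((0.14703122529152068, -0.03812977247866911), 0.9930977512288977) 8.114858
```

```bash
python3 -c "
from rig import ticket
print(ticket.hand_in())"
```

```text
the job is handed in; nothing more can be done
None
```

The lid is shut (image estimate 0.00–0.04 rad) and the job is handed in with the hand clear: tipped from behind, caught on the front finger and lowered, but not supported all the way, as it closed ahead of the finger over roughly the last 0.1–0.2 rad; the case shows under about 1 mm of shift, and the weight, loupe and dropper bottle no measurable movement.

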